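# Park a top-heavy drying stand between its posts

### The arm

A 6-joint arm with a two-finger parallel gripper is mounted at the origin on the work surface. World frame = base frame: x ahead of the robot, y to its left, z up, the work surface at z = 0. Lengths are in mm, angles in degrees, forces in N, time in s.
With the tool pointing down it reaches from about 300 to 850 mm from the base axis. Payload 4.2 kg.
Tool frame: the origin (TCP) lies midway between the tips of the shut fingers; the grasp point (between the pads) lies 19 mm behind it; z points along the fingers, y is the line along which they close (so a half turn about z gives the same grasp; the last joint's range is limited). The gripper opens to 91 mm and grips with 3 to 60 N. Pads are 32 mm wide; open, the fingers measure 118 mm over their backs; the gripper's body (76 mm by 178 mm) begins 60 mm behind the grasp point.
Start: joints at [66.062, 18.312, 89.639, -0, 72.044, -1.146], TCP at [222.754, 530.117, 213.976] pointing down, gripper open.
Joint ranges: [-177.97, 177.97], [-48.28, 115.42], [12.27, 149.76], [-77.06, 257.06], [2.81, 150.46], [-146.56, 146.56]. Speed limits (degrees/s): [147.25, 147.25, 180, 180, 180, 180].

### API

Orientations are given as [roll, pitch, yaw] about the fixed x, y, z axes, in that order (R = Rz(yaw) Ry(pitch) Rx(roll)).
In Python, from workcell import env gives the robot as it stands.
- The arm moves only by the tool send_rows, never from a script. Its argument "steps" is a list that holds one entry, the list of rows, each a list of 5 numbers: the shift along the tool's x, y, z scaled (see below), then the turn about the tool's z scaled (see below), then the opening, from 0 (shut) to 1 (fully open). In form: [[[dx, dy, dz, yaw, fingers], ...]]. A call has 1 to 5 rows; each row shifts and turns the commanded pose from where the row before left it, along the tool's axes as they then stand; what a row does not reach is not made up. The controller multiplies each number of a shift by 0.04 m and each number of a turn by 0.12 rad. A row lasts 1/12 s, in which the tool goes at most 41.7 mm and 7.16 degrees, less where a joint would pass 70% of its speed; a pose out of reach is approached as far as the arm can. A call with a number of a shift or a turn outside -1 to 1 is refused whole. A call with a gripper value outside its range is refused whole. The fingers move at their own pace and stop on an object; "squeeze" is the grip in N (left out, the last holds). Time passes only in rows, so rows that do not move let the fingers close. It gives the time, the measured TCP pose, the force, the opening and the grip force at its end, in the units of the state.
- env.state(): the state, without advancing time (a new reading comes with each control period).
- env.grab_frame(name): name is "scene" or "top"; returns a dict with "pixels" (384x512x3 uint8, red, green, blue), "depth" (384x512 float32, mm along the optical axis (not along the pixel's ray), 0 where there is no reading), "intrinsics" (3x3 intrinsics, pixels), "cam_to_world" (4x4, takes a point from camera to world coordinates). Camera axes: x right, y down, z forward; pixel columns grow to the right and rows downward; lengths in mm; the calibration is good to about 2 mm. A picture is of the moment at which its call begins.
- env.job_done(): hands the job in; it is judged then, once.
The state is a dict: "time_s": time; "qpos": joint angles; "qvel": joint speeds; "effort": joint torques, N m; "ee_pos": TCP position; "ee_rot": TCP orientation; "force": force on the tool from outside, world axes, zero at the start; "torque": the same for the moment, N m; "gripper_width": finger opening in mm; "gripper_force": force on a finger pad.
Only numpy, scipy, OpenCV 4.12 (cv2) and the standard library are available. Lean on these libraries where they do the work, as an engineer would, in place of code of your own. Each camera call takes 0.05 s, during which the arm holds its last target. There are 200 camera calls.

### The job

Freshly lacquered brass fittings hang on the mast of the small drying stand; the mast is top-heavy for the spring at its foot and has flopped to one side. Pick the stand up by its wooden grip and, still close to where it stood, bring the mast upright by tipping the foot and keep it balanced there for a good 5 seconds. Then carry the stand with the mast upright all the way, never touching the mast with the robot, bring the mast in between the two posts of the wooden block, set the foot down gently and flat on the block, along its length, let go, and wait until the mast rests still against a post; leave the amber bottle and the wooden burnisher alone.

Things in the scene. Friction and masses are not known exactly. Their poses are not given: they have to be found in the camera images.
- stand: Drying stand, 0.52 kg without mast, balancing under its grip. Origin: underside centre below the grip; x runs along the foot to the mast, z up. Foot: aluminium plate 12 mm thick, 120 mm wide (y) from x=-170 to +50 mm, then 50 mm wide to x=+170 mm. Dark steel counterweight 60 x 110 x 25 mm on the plate at x=-130 mm.
- grip (a point): Grip point, 45 mm above the stand's origin, in the stand's wooden grip block: 60 (x) x 24 (y) mm, from 12 to 67 mm above the underside; grip it across the stand's y, from above.
- mast: Mast, a 12 mm rod. Origin: its pivot, at (150, 0, 30) mm of the stand; z up the rod. It turns freely about the stand's x axis only, 0.3 rad to either side up to a stop; it starts leaning on a stop. Mass 0.22 kg (+-5 %), centre of mass 267 mm above the pivot, inertia about the pivot 0.0173 kg m2. A spring, 0.50 N m/rad with damping 0.01 N m s/rad, pulls it towards the stand's z axis.
- mast_top (a point): Centre of the 36 mm brass ball on the mast's top, 320 mm above the pivot. Gravity tips the mast with 0.576 N m/rad, more than the spring's 0.50: on a level foot it falls away from upright with a time constant of about 0.5 s; tipping the foot the other way pulls it back. Either side hangs a 44 mm brass disc at y=+-70 mm, 270 mm above the pivot, on a crossbar 150 mm long at 300 mm.
- block: Wooden block fixed to the table, 400 (x) x 200 (y) x 30 mm, where the stand is parked. Origin: underside centre; x along its length, away from the robot. The parked stand has its origin above the block's origin (30 mm up, on the block's top) and its x along the block's x, so that the mast stands between the posts.
- posts (a point): Middle between the block's two upright steel posts, on the block's top (150, 0, 30 mm in the block). The posts are 16 mm thick, 230 mm high above the block's top, at y=+-50 mm (84 mm free between them), open towards -x and above. They stop the parked mast from leaning more than about 0.2 rad.
- dye_bottle: Bystander: amber bottle, 56 mm across, 130 mm tall, origin at its underside.
- burnisher: Bystander: turned wooden edge burnisher standing upright, 40 mm across, 90 mm tall, origin at its underside.

How it is judged (in metres and radians):
On the way, in this order (a step that is already met when the one before it is completed fails the run):
1. the stand is held clear of the table, away from the block, with its mast balanced within 0.12 rad of upright for 4 s (height (world z) of stand above 0.02 m and angle between mast's own z axis and vertical below 0.12 rad and angle between stand's own z axis and vertical below 0.25 rad and horizontal distance between stand and block above 0.2 m), for 4 s.
2. the mast comes upright in between the posts (x of mast in the frame of block between 0.11 and 0.19 m and y of mast in the frame of block between -0.03 and 0.03 m and angle between mast's own z axis and vertical below 0.25 rad), for 0.1 s.
At the end, for the whole second after the job is handed in: The stand is released, at rest and flat on the block (underside within 5 mm of its top, tilt under 0.05 rad, along the block within 0.2 rad), its mast pivot within 30 mm along and 25 mm across of the middle between the posts, and the mast within 0.26 rad of upright (x of mast in the frame of block between 0.12 and 0.18 m and y of mast in the frame of block between -0.025 and 0.025 m and z of stand in the frame of block between 0.025 and 0.035 m and angle between stand's own z axis and vertical below 0.05 rad and angle between the x axis of stand and the x axis of block, either way round below 0.2 rad and angle between mast's own z axis and vertical below 0.26 rad and linear speed of stand below 0.02 m/s and angular speed of mast below 0.3 rad/s); the robot touches nothing.
It fails at once if the mast flops over (more than 0.25 rad from upright) once the stand is more than 150 mm from where it stood (distance of stand from where it was at the start of the episode above 0.15 m and angle between mast's own z axis and vertical above 0.25 rad).
It fails at once if the robot touches the mast (contact force between mast and the fingers above 1 N or contact force between mast and the arm above 1 N).
It fails at once if the stand or mast slams into the block or posts (contact force between stand and block above 60 N).
It fails at once if a bystander is disturbed (distance of any of dye_bottle, burnisher from where it was at the start of the episode above 0.03 m).
It also fails if it takes over 72 s, if anything falls off the work surface, if the arm or the gripper's body presses on something with over 40 N, if the wrist force passes 120 N, or if a joint passes its speed limit or range.

## Working session

There is one attempt and no reset: what is moved stays moved. The work goes in short steps, Python scripts to look and compute and a tool call to move; the robot and the scene stay as the last step left them, time stands still between calls to the robot, and variables do not carry over. Pictures are saved under pics/ and viewed, at most 10 in all, crops included, and the job is handed in when it is done.

Besides the shell and the picture viewer there is one more tool, called as name(argument=value, ...), one argument or row to a line, values as JSON. send_rows: Moves the arm, as the interface text tells. Shifts and turns lie within -1 to 1; 1 stands for 0.04 m of shift or 0.12 rad of turn. Its arguments: {"type":"object","properties":{"steps":{"type":"array"},"squeeze":{"type":"number"}},"required":["steps"]}

```bash
mkdir -p pics; ls
python3 - <<'E'
from workcell import env
import cv2,numpy as np
print(env.state())
for n in("scene","top"):
    f=env.grab_frame(n); cv2.imwrite(f"pics/{n}0.png",f["pixels"][:,:,::-1]); np.savez(f"{n}0.npz",**f)
    print(n,np.round(f["intrinsics"],1).tolist(),np.round(f["cam_to_world"],3).tolist())
E
```

```text
pics
{'time_s': 0.0, 'qpos': array([ 6.60626371e+01,  1.83525347e+01,  8.97084337e+01, -3.20398591e-04,
        7.20427843e+01, -1.14371715e+00]), 'qvel': array([-0.04317069,  0.01528509,  0.08929581,  0.02612007,  0.07995663,
        0.03548409]), 'effort': array([-1.67810143e-03, -4.12464058e+01, -2.31978232e+01,  7.27093848e-02,
        4.57067729e-02, -1.20630962e-04]), 'ee_pos': array([222.53370443, 529.63208293, 213.09758315]), 'ee_rot': array([-1.79896262e+02, -1.76638253e-03,  1.57206452e+02]), 'force': array([ 0.45393865, -0.21276048, -0.8171796 ]), 'torque': array([-0.06783668,  0.04096015,  0.02468666]), 'gripper_force': 0.0, 'gripper_width': 91.2098860978652}
scene [[465.0, 0.0, 246.4], [0.0, 465.0, 183.0], [0.0, 0.0, 1.0]] [[0.845, 0.444, -0.298, 1039.425], [0.534, -0.686, 0.494, -703.757], [0.015, -0.576, -0.817, 1403.962], [0.0, 0.0, 0.0, 1.0]]
top [[394.8, 0.0, 256.5], [0.0, 394.8, 193.7], [0.0, 0.0, 1.0]] [[-0.023, -0.984, 0.175, 390.642], [-0.999, 0.026, 0.019, -15.095], [-0.023, -0.174, -0.984, 1431.083], [0.0, 0.0, 0.0, 1.0]]
```

```bash
python3 -c "
from workcell import env
print(env.state()['torque'],env.state()['time_s'],[a for a in dir(env) if a[0]!='_'])"
```

```text
[-0.00630374  0.02845537  0.04049832] 0.1 ['Unreachable', 'grab_frame', 'job_done', 'state']
```

View pics/scene0.png

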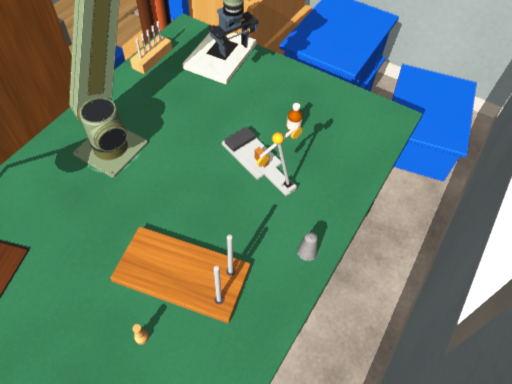

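View pics/top0.png

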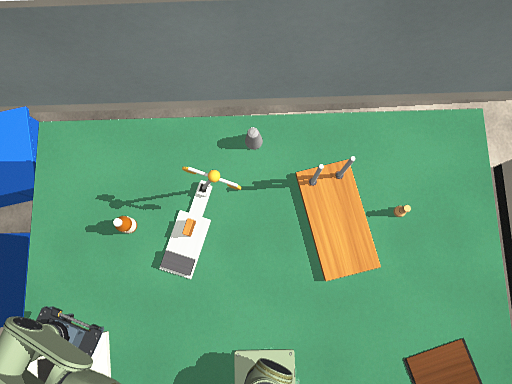

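```bash
cat > h.py <<'E'
import numpy as np,cv2
def cloud(f):
    K=f["intrinsics"];T=f["cam_to_world"];d=f["depth"]
    v,u=np.mgrid[:384,:512]
    P=np.stack([(u-K[0,2])/K[0,0]*d,(v-K[1,2])/K[1,1]*d,d],-1)@T[:3,:3].T+T[:3,3]
    P[d==0]=np.nan
    return P
E
python3 - <<'E'
from h import *
def rect(n,P,m,s=""):
    r=cv2.minAreaRect(P[m][:,:2].astype(np.float32)); print(n,s,m.sum(),np.round(r[0],1),np.round(r[1],1),round(r[2],2),"zmed",round(float(np.median(P[m][:,2])),1),"mean",np.round(P[m].mean(0),1))
for n in("top","scene"):
    f=np.load(n+"0.npz");P=cloud(f);hsv=cv2.cvtColor(f["pixels"],cv2.COLOR_RGB2HSV).astype(int)
    x,y,z=np.moveaxis(P,-1,0);H,S,V=np.moveaxis(hsv,-1,0)
    wood=(H<22)&(S>120)
    rg=(x>150)&(x<900)
    reg=(x>250)&(x<850)&(y<-20)&(y>-450)
    m=wood&reg&(abs(z-30)<8); m=cv2.morphologyEx(m.astype(np.uint8),cv2.MORPH_OPEN,np.ones((5,5)))>0
    rect(n,P,m,"block")
    rs=(x>250)&(x<850)&(y>0)&(y<420)
    m=rs&(S<60)&(V>120)&(abs(z-12)<6); rect(n,P,m,"plate")
    m=rs&(V<110)&(S<90)&(abs(z-37)<6); rect(n,P,m,"cw")
    m=rs&wood&(abs(z-67)<6)&(x<560)&(y<280); rect(n,P,m,"grip") if m.sum()>4 else 0
    m=rs&(z>200); print("mast hi",m.sum(), np.round(np.median(P[m],0),1))
    m=rs&(z>90)&(z<140)&(y>250); print("bottle",np.round(P[m].mean(0),1))
    po=reg&(z>150)&(z<280); 
    for c in (0,1):
        k=po&((y> np.nanmedian(y[po]))==c); print("post",k.sum(),np.round(P[k].mean(0),1),np.nanmax(z[k]))
    ball=rs&(z>300)&wood;print("ball",ball.sum(),np.round(P[ball].mean(0),1))
E
```

```text
top block 5692 [ 544.2 -271.2] [399.2 199.6] 12.64 zmed 29.1 mean [ 529.7 -273.6   29.1]
top plate 1601 [611.2 198.5] [149.8 557.1] 62.2 zmed 11.1 mean [514.9 254.6  11.2]
top cw 88 [612.5 189.3] [113.5 539.3] 63.07 zmed 36.1 mean [532.2 238.3  36.4]
top grip 101 [523.2 253.8] [22.2 55.6] 72.88 zmed 66.2 mean [523.1 253.4  66.2]
mast hi 356 [641.1 128.9 329.6]
bottle [nan nan nan]
post 68 [ 698.5 -285.4  221.5] 263.6281592461389
post 68 [ 677.9 -193.9  221.4] 261.33605809402843
ball 62 [648.6 164.2 335.3]
scene block 6701 [ 544.9 -273.7] [400.3 202.1] 12.88 zmed 30.7 mean [ 544.7 -279.2   30.6]
scene plate 1021 [531.4 268.7] [160.2 348.6] 73.42 zmed 12.3 mean [523.7 245.2  12.1]
scene cw 327 [610.5 186.1] [113.8 537.6] 62.23 zmed 37.3 mean [423.  285.   37.2]
scene grip 37 [522.9 251.5] [23.3 54.2] 70.48 zmed 66.8 mean [513.5 254.6  66.2]
mast hi 482 [648.5 129.6 314.9]
bottle [nan nan nan]
post 119 [ 704.6 -291.4  217.6] 263.5964222856637
post 118 [ 682.4 -195.   216.4] 263.9459566545645
ball 67 [664.8 180.6 323.1]<stdin>:17: RuntimeWarning: Mean of empty slice.
  ret = um.true_divide(
```

```bash
cat >> h.py <<'E'
from scipy.optimize import minimize_scalar
def proj(f,p):
    T=f["cam_to_world"];q=(np.asarray(p)-T[:3,3])@T[:3,:3];K=f["intrinsics"]
    return q[...,:2]/q[...,2:]*[K[0,0],K[1,1]]+K[:2,2]
def pivot(o,h,zo=0): # origin xy(z) and heading deg
    c,s=np.cos(np.radians(h)),np.sin(np.radians(h)); return np.array([o[0]+150*c,o[1]+150*s,o[2]+30]),np.array([-s,c,0])
def ballpos(o,h,th,r=320):  # th>0: mast top toward stand -y (turn about +x)
    p,y=pivot(o,h); return p-y*r*np.sin(th)+np.array([0,0,r*np.cos(th)])
def ballpix(f,o,h):
    P=cloud(f);hsv=cv2.cvtColor(f["pixels"],cv2.COLOR_RGB2HSV).astype(int)
    H,S,V=np.moveaxis(hsv,-1,0); b=ballpos(o,h,0)
    m=(H>20)&(H<30)&(S>150)&(V>90)&(np.linalg.norm(P-b,axis=-1)<170)&(P[...,2]>o[2]+290)
    n,l,st,c=cv2.connectedComponentsWithStats(m.astype(np.uint8)); 
    if n<2: return None,0
    i=1+np.argmax(st[1:,4]); return c[i],st[i,4]
def theta(f,o,h):
    c,n=ballpix(f,o,h)
    if c is None: return np.nan,0,0
    r=minimize_scalar(lambda t:np.sum((proj(f,ballpos(o,h,t))-c)**2),bounds=(-.5,.5),method="bounded")
    return r.x,r.fun**.5,n
E
python3 - <<'E'
from h import *
for n in("top","scene"):
    f=np.load(n+"0.npz");P=cloud(f);hsv=cv2.cvtColor(f["pixels"],cv2.COLOR_RGB2HSV).astype(int)
    x,y,z=np.moveaxis(P,-1,0);H,S,V=np.moveaxis(hsv,-1,0)
    for nm,m in(("cw",(abs(x-400)<90)&(abs(y-292)<90)&(V<110)&(S<90)&(abs(z-37)<5)),("tongue",(x>590)&(x<650)&(abs(y-222)<50)&(S<60)&(V>110)&(abs(z-12)<5))):
        if m.sum()>5:
            r=cv2.minAreaRect(P[m][:,:2].astype(np.float32)); print(n,nm,m.sum(),np.round(r[0],1),np.round(r[1],1),round(r[2],2),np.round(P[m].mean(0),1))
    for b in(ballpos((523.2,253,0),-17.5,.3),ballpos((523.2,253,0),-17.5,-.3)): 
        u,v=proj(f,b); print(n,"ball px",u,v,hsv[int(round(v)),int(round(u))],P[int(round(v)),int(round(u))])
    print(theta(f,(523.2,253,0),-17.5),ballpix(f,(523.2,253,0),-17.5))
E
```

```text
top cw 46 [401.2 296.1] [111.   56.6] 70.78 [403.3 303.3  35.7]
top tongue 181 [618.9 222.2] [49.1 71.4] 70.73 [618.2 223.9  11.6]
top ball px 216.80720667947068 176.53522216750937 [ 29 153 255] [632.99750057 115.30317591 351.09854818]
top ball px 154.2391164076049 158.95560980643117 [ 73 119 170] [788.29871706 395.55152098  -2.03870881]
(np.float64(0.2739320597945876), np.float64(0.1726208399403206), np.int32(64)) (array([214.078125, 175.4375  ]), np.int32(64))
scene cw 279 [403.9 294. ] [109.5  62.8] 71.24 [404.8 292.7  37.2]
scene tongue 137 [614.6 218.1] [50.9 80.3] 19.54 [615.7 219.7  12.4]
scene ball px 274.07255208296345 140.9649731267906 [ 25 202 250] [639.01628742 114.7906509  339.18844764]
scene ball px 318.40048700307636 111.87207236996649 [ 73 137 132] [586.16532447 608.8402319    2.68597254]
(np.float64(0.2571993910815144), np.float64(0.3774823465077388), np.int32(96)) (array([277.14583333, 137.73958333]), np.int32(96))
```

send_rows(
  steps=[
    [[-0.8,-0.29,0,0,1],[-0.8,-0.29,0,0,1],[-0.8,-0.29,0,0,1],[-0.8,-0.29,0,0,1],[-0.8,-0.29,0,0,1]],
  ],
)

```text
time_s: 0.52
ee_pos: [348.5, 413.3, 213.6]
ee_rot: [-180.0, -0.0, 157.2]
force: [0.1, 0.8, -0.3]
gripper_width: 91.2
gripper_force: 0.0
```

send_rows(
  steps=[
    [[-0.8,-0.29,0,0,1],[-0.8,-0.29,0,0,1],[-0.8,-0.29,0,0,1],[-0.8,-0.29,0,0.4,1],[-0.8,-0.29,0,0.37,1]],
  ],
)

```text
time_s: 0.93
ee_pos: [472.7, 296.7, 213.6]
ee_rot: [-180.0, -0.0, 151.8]
force: [-0.7, 0.1, -0.3]
gripper_width: 91.3
gripper_force: 0.0
```

send_rows(
  steps=[
    [[-0.82,-0.18,0,0,1],[-0.82,-0.18,0,0,1],[0,0,0,-0.67,1],[0,0,0,-0.67,1],[0,0,0.5,0,1]],
  ],
)

```text
time_s: 1.35
ee_pos: [525.4, 254.6, 196.7]
ee_rot: [179.7, 0.3, 161.2]
force: [0.5, -0.2, 0.3]
gripper_width: 91.4
gripper_force: 0.0
```

Run:
```python
from workcell import env
from h import *
s=env.state();print(s["ee_pos"],s["ee_rot"],s["torque"])
f=env.grab_frame("scene");np.savez("scene1.npz",**f)
im=f["pixels"][80:230,200:350,::-1]
im=cv2.resize(im,None,fx=5,fy=5,interpolation=cv2.INTER_NEAREST)
from itertools import product
o,h=(523.5,253,0),-19
for t in(.3,):
  for r in(0,270,320):
    u=proj(f,ballpos(o,h,t,r)); cv2.circle(im,tuple(int(v) for v in (u-[200,80]+.5)*5),4,(255,0,255),1)
cv2.imwrite("pics/c1.png",im[:600])
print(theta(f,o,h),ballpix(f,o,h))
```

```text
[525.39256385 254.61008258 196.72478792] [179.71597571   0.28984351 161.18354247] [-0.00606231 -0.05300719  0.00335988]
(np.float64(0.2639356354604783), np.float64(0.40259477388885556), np.int32(94)) (array([275.75531915, 139.0212766 ]), np.int32(94))
```

View pics/c1.png

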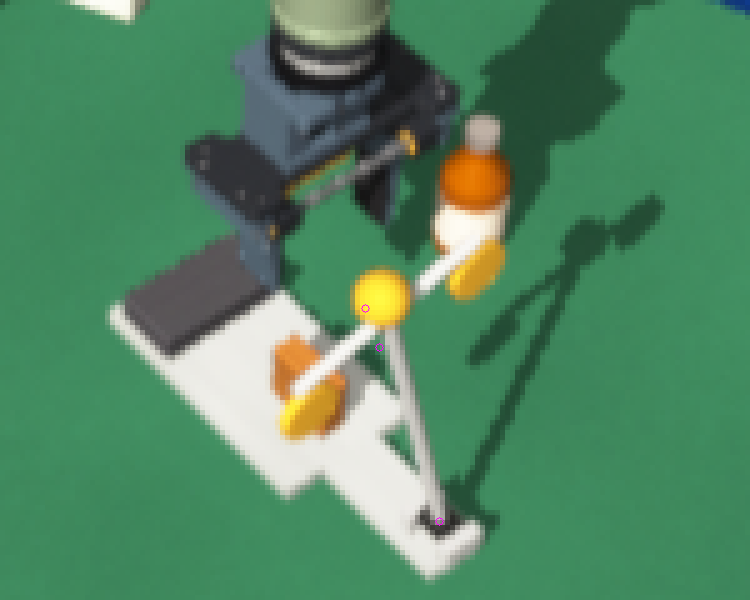

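```bash
cat > step.py <<'E'
# python3 step.py 'rows json' tx ty theading tz  -> log rows, look, filter, suggest the next rows
import sys,json,os
from h import *
from scipy.optimize import lsq_linear
A,B,C,TAU,DT,TM=4.39,.578,3.39,.02,1/240,.29
def sim(S,rows,hold=0.,noise=True):
    S=json.loads(json.dumps(S)); P=np.array(S["P"])
    seg=[(r,20) for r in rows]+([([0]*5,round(hold/DT))] if hold else [])
    M=np.eye(3)+DT*np.array([[0,1,0],[A,-B,-A],[0,0,0]])
    for r,n in seg:
        x,y,z,w=S["cmd"]; c,s=np.cos(w),np.sin(w)
        dx,dy=r[0]*40,r[1]*40; g=np.array([x+c*dx+s*dy,y+s*dx-c*dy,z-r[2]*40,w-r[3]*.12])
        for k in range(1,n+1):
            t=np.array(S["cmd"])+(g-S["cmd"])*k/n; f=np.array(S["f"])
            fn=f+(t-f)*DT/TAU
            hd=lambda q:q[:2]-150*np.array([np.cos(q[3]),np.sin(q[3])])
            v=(hd(fn)-hd(f))/DT/1e3; ys=np.array([np.sin(fn[3]),-np.cos(fn[3])])
            vl=v@ys; th,om,b=S["x"]
            om+=C*(vl-S["vl"]); th,om=th+DT*om,om+DT*(A*(th-b)-B*om)
            if abs(th)>TM: th,om=np.sign(th)*TM,0.
            S.update(x=[th,om,b],vl=vl,f=fn.tolist()); P=M@P@M.T
        S["cmd"]=g.tolist()
        if noise: P+=np.diag([1e-6,2e-4+(r[1]*.05)**2,1e-7])
    S["P"]=P.tolist(); return S
def stand(S): x,y,z,w=S["cmd"]; return (x,y,z-26),np.degrees(w)-180
def look(S,dark=False):
    from workcell import env
    f=env.grab_frame("scene"); np.savez("last.npz",**f); o,h=stand(S); th,res,n=theta(f,o,h)
    print("meas %.3f res %.2f n %d pred %.3f"%(th,res,n,S["x"][0]))
    P=np.array(S["P"]); x=np.array(S["x"])
    if np.isfinite(th) and res<3 and n>40:
        K=P[:,0]/(P[0,0]+.004**2); x=x+K*(th-x[0]); P=P-np.outer(K,P[0])
    S["x"]=x.tolist();S["P"]=P.tolist(); return sim(S,[],.05)
def plan(S,tx,ty,th,tz,N=8,ncyc=1,dmax=185):
    o,h=stand(S); hr=np.radians(h); ys=np.array([-np.sin(hr),np.cos(hr)]); xs=np.array([np.cos(hr),np.sin(hr)])
    dpsi=np.clip(th-h,-7,7); dpsi=np.radians(dpsi)
    pt,_=pivot((tx,ty,0),th); p,_=pivot(o,h); e=ys@(pt-p)[:2]
    fw=np.clip(xs@(np.array([tx,ty])-o[:2]),-100,100); up=np.clip(tz-o[2],-100,100)
    T=5*ncyc
    def run(D):
        s=S; out=[]
        for d in D:
            for i in range(ncyc): s=sim(s,[[0,d/T/40,0,0,0]]*5,.05*(i==ncyc-1),False)
            out.append(s["x"][:2])
        return np.array(out)
    b=S["x"][2]; base=run([0.]*1); 
    # linear responses (no stop): discrete matrices
    S0=dict(S,x=[0,0,0],vl=0.,f=S["cmd"]); imp=run.__func__ if 0 else None
    def lin(x0,D):
        s=dict(S0,x=x0+[0.])
        for i in range(ncyc): s=sim(s,[[0,D/T/40,0,0,0]]*5,.05*(i==ncyc-1),False)
        return np.array(s["x"][:2])
    F=np.stack([lin([.01,0.],0),lin([0.,.01],0)],1)/.01; G=lin([0.,0.],10.)/10
    x0=base[0]-[b,0] ; rows=[];rhs=[]
    X=[np.zeros((2,N)),None]; Phi=np.zeros((2,N)); c=x0.copy(); Phi[:,0]=G
    cum=np.zeros(N)
    for k in range(N):
        if k: Phi=F@Phi; Phi[:,k]+=G; c=F@c
        cum=cum.copy(); cum[k]=1
        rows.append(Phi[0]/.04); rhs.append(-(c[0]+b*.7)/.04)
        rows.append(cum/150); rhs.append(e/150)
        i=np.zeros(N); i[k]=1/80; rows.append(i); rhs.append(0)
    l=np.array([2.404,1])/4.23
    rows.append(l@Phi/.004); rhs.append(-(l@c)/.004)
    D=lsq_linear(np.array(rows),np.array(rhs),bounds=(-dmax*ncyc,dmax*ncyc)).x
    dy=(D[0]-150*dpsi)/T/40
    r=[-fw/T/40,dy,-up/T/40,-dpsi/T/.12,0]
    print("o",np.round(o,1),"head %.1f"%h,"err lat %.0f"%e,"th %.3f om %.3f b %.3f sd %s u %.3f"%(*S["x"],np.round(np.sqrt(np.diag(S["P"])),3),l@(np.array(S["x"][:2])-[b,0])))
    print("D",np.round(D),"row:",np.round(r,2))
    s2=sim(S,[np.round(r,2)]*5,0,False); print("-> th %.3f om %.3f"%tuple(s2["x"][:2]))
if __name__=="__main__":
    S=json.load(open("S.json")); R=json.loads(sys.argv[1]); S=sim(S,R)
    S=look(S); json.dump(S,open("S.json","w"))
    plan(S,*map(float,sys.argv[2:6]),ncyc=int(sys.argv[6]) if len(sys.argv)>6 else 1)
E
sed -i '/imp=run.__func__/s/; imp=.*//' step.py
python3 - <<'E'
import json,numpy as np
S=dict(cmd=[522.8,254.5,56,np.radians(161.1)],x=[.27,0,0],vl=0.,P=np.diag([1e-4,1e-4,4e-4]).tolist())
S["f"]=S["cmd"]
import step
step.plan(S,523,220,-18.9,40)
# closed-loop test with noise
rng=np.random.default_rng(0)
for r in([0,-.85,0,0,0],[0,-.75,0,0,0]): print(step.sim(S,[r]*5)["x"])
E
```

```text
o [522.8 254.5  30. ] head -18.9 err lat -33 th 0.270 om 0.000 b 0.000 sd [0.01 0.01 0.02] u 0.153
D [-79.  18.  15.  11.   9.   6.   5.   4.] row: [-0.06 -0.4  -0.05 -0.    0.  ]
-> th 0.109 om -0.228
[np.float64(-0.1839838524675952), np.float64(-1.0417363490088745), 0]
[np.float64(-0.11880475036380857), np.float64(-0.8608783181058948), 0]
```

send_rows(
  steps=[
    [[0,-0.02,0.8,0,1],[0,0,0.8,0,1],[0,0,0.8,0,1],[0,0,0.8,0,1],[0,0,0.6,0,1]],
  ],
)

```text
time_s: 1.82
ee_pos: [520.9, 253.1, 39.3]
ee_rot: [-179.8, -0.2, 161.1]
force: [-0.0, -0.5, 0.1]
gripper_width: 91.1
gripper_force: 0.0
```

```bash
sed -i 's/    b=S\["x"\]\[2\]; base=run/    global TM; TM=9; b=S["x"][2]; base=run/; s/    s2=sim(S,\[np/    TM=.29; s2=sim(S,[np/; s/\*5,0,False); print("->/*5,.05,False); print("->/' step.py
python3 - <<'E'
import json,numpy as np
S=dict(cmd=[522.8,254.5,56,np.radians(161.1)],x=[.27,0,0],vl=0.,P=np.diag([1e-4,1e-4,4e-4]).tolist())
S["f"]=S["cmd"]
import step
step.plan(S,523,160,-18.9,40)
# closed-loop simulated test: true plant with other parameters, noise
rng=np.random.default_rng(0)
E
```

```text
o [522.8 254.5  30. ] head -18.9 err lat -89 th 0.270 om 0.000 b 0.000 sd [0.01 0.01 0.02] u 0.153
D [-128.  -34.  -20.  -11.   -5.   -2.   -1.   -1.] row: [-0.15 -0.64 -0.05 -0.    0.  ]
-> th -0.044 om 0.304
```

send_rows(
  steps=[
    [[0,0,0.4,0,1],[0,0,0,0,1],[0,0,0,0,0],[0,0,0,0,0],[0,0,0,0,0]],
  ],
  squeeze=60,
)

```text
time_s: 2.23
ee_pos: [523.6, 254.2, 27.5]
ee_rot: [179.9, 0.1, 161.1]
force: [0.1, -0.4, -0.5]
gripper_width: 74.6
gripper_force: 0.0
```

send_rows(
  steps=[
    [[0,0,0,0,0],[0,0,0,0,0],[0,0,0,0,0],[0,0,0,0,0],[0,0,0,0,0]],
  ],
)

```text
time_s: 2.65
ee_pos: [522.6, 253.7, 26.2]
ee_rot: [180.0, 0.0, 161.1]
force: [-0.8, 0.5, -0.1]
gripper_width: 40.7
gripper_force: 0.0
```

send_rows(
  steps=[
    [[0,0,0,0,0],[0,0,0,0,0],[0,0,0,0,0],[0,0,0,0,0],[0,0,0,0,0]],
  ],
)

```text
time_s: 3.07
ee_pos: [522.9, 254.2, 26.0]
ee_rot: [179.9, 0.0, 161.1]
force: [1.4, 2.3, -0.5]
gripper_width: 23.7
gripper_force: 60.0
```

send_rows(
  steps=[
    [[0,0,-0.1,0,0],[0,0,-0.3,0,0],[0,0,-0.3,0,0],[0,0,-0.2,0,0],[0,0,-0.1,0,0]],
  ],
)

```text
time_s: 3.48
ee_pos: [522.2, 253.3, 66.2]
ee_rot: [-180.0, -0.0, 161.1]
force: [1.1, -0.8, -7.5]
gripper_width: 23.9
gripper_force: 60.0
```

send_rows(
  steps=[
    [[0,0,-0.2,0,0],[0,0,-0.1,0,0],[0,0,-0.1,0,0],[0,0,0,0,0],[0,0,0,0,0]],
  ],
)

```text
time_s: 3.9
ee_pos: [522.5, 253.7, 81.9]
ee_rot: [180.0, -0.0, 161.1]
force: [-0.4, -0.7, -8.2]
gripper_width: 23.9
gripper_force: 60.0
```

Run:
```python
import json,numpy as np,step
from h import *
from workcell import env
print(env.state()["ee_pos"],env.state()["ee_rot"])
f=env.grab_frame("top")
S=dict(cmd=[522.5,253.7,82,np.radians(161.13)],x=[.264,0,-.015],vl=0.,P=np.diag([1e-4,1e-6,6e-4]).tolist());S["f"]=S["cmd"]
o,h=step.stand(S);print("top",theta(f,o,h))
S=step.look(S); x=S["x"];
f=np.load("last.npz")
im=f["pixels"][80:230,200:350,::-1];im=cv2.resize(im,None,fx=5,fy=5,interpolation=cv2.INTER_NEAREST)
for r in(0,270,320):
    u=proj(f,ballpos(o,h,x[0],r)); cv2.circle(im,tuple(int(v) for v in (u-[200,80]+.5)*5),4,(255,0,255),1)
cv2.imwrite("pics/c2.png",im[:600])
S["x"]=[x[0],0,-.015];S["P"]=np.diag([2e-5,1e-6,6e-4]).tolist();json.dump(S,open("S.json","w"))
step.plan(S,480,150,-18.9,56)
```

```text
[522.46085488 253.65496234  81.92833552] [ 1.79998837e+02 -3.29274723e-03  1.61128127e+02]
top (np.float64(0.3080765847312379), np.float64(0.7909185497844019), np.int32(77))
meas 0.308 res 0.62 n 92 pred 0.264
o [522.5 253.7  56. ] head -18.9 err lat -112 th 0.290 om 0.000 b -0.015 sd [0.004 0.001 0.024] u 0.173
D [-143.  -40.  -24.  -15.   -9.   -5.   -4.   -5.] row: [ 0.03 -0.72 -0.    0.    0.  ]
-> th -0.062 om 0.344
```

View pics/c2.png

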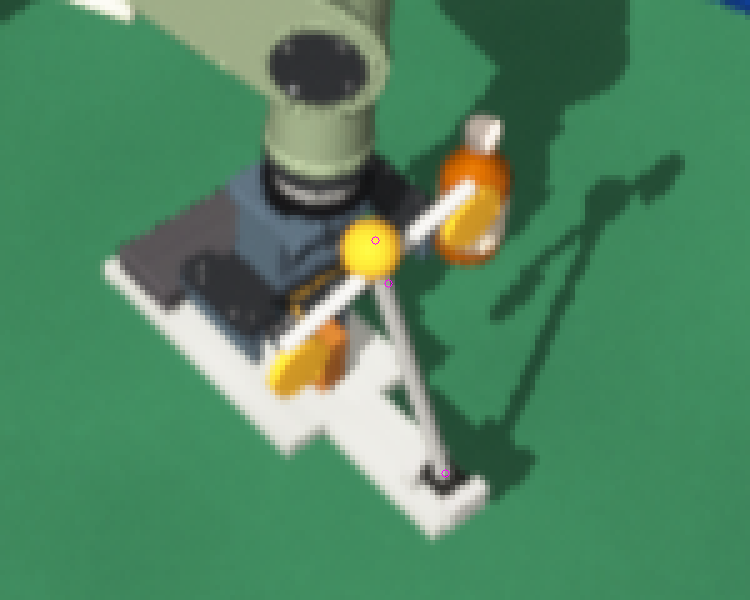

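```bash
sed -i 's/TM=\.29/TM=.31/; s/,TM=1\/240,\.29/X/' step.py; sed -i 's/1\/240,\.29/1\/240,.31/' step.py
python3 - <<'E'
import json,numpy as np
S=json.load(open("S.json"));S.update(x=[.306,0,.005],vl=0.,f=S["cmd"],P=np.diag([2e-5,1e-6,2e-4]).tolist());json.dump(S,open("S.json","w"))
import step; step.plan(S,490,160,-18.9,56)
E
```

```text
o [522.5 253.7  56. ] head -18.9 err lat -99 th 0.306 om 0.000 b 0.005 sd [0.004 0.001 0.014] u 0.171
D [-143.  -38.  -22.  -12.   -5.   -2.    0.    0.] row: [ 0.   -0.71 -0.    0.    0.  ]
-> th -0.041 om 0.340
```

send_rows(
  steps=[
    [[0,-0.72,0,0,0],[0,-0.72,0,0,0],[0,-0.72,0,0,0],[0,-0.72,0,0,0],[0,-0.72,0,0,0]],
  ],
)

```text
time_s: 4.42
ee_pos: [475.0, 116.2, 81.7]
ee_rot: [-180.0, -0.0, 161.2]
force: [0.1, -0.5, -7.4]
gripper_width: 23.5
gripper_force: 60.0
```

```bash
python3 step.py '[[0,-0.72,0,0,0],[0,-0.72,0,0,0],[0,-0.72,0,0,0],[0,-0.72,0,0,0],[0,-0.72,0,0,0]]' 490 160 -18.9 56; python3 -c "
from workcell import env;s=env.state();print(s['time_s'],s['ee_pos'])"
```

```text
meas -0.052 res 0.33 n 105 pred -0.052
o [475.9 117.4  56. ] head -18.9 err lat 45 th -0.049 om 0.333 b 0.005 sd [0.005 0.055 0.014] u 0.048
D [-48. -26. -12.  -4.   1.   3.   4.   3.] row: [ 0.   -0.24 -0.    0.    0.  ]
-> th -0.049 om 0.270
4.4667 [471.44731002 111.4560188   81.21497709]
```

send_rows(
  steps=[
    [[0,-0.24,0,0,0],[0,-0.24,0,0,0],[0,-0.24,0,0,0],[0,-0.24,0,0,0],[0,-0.24,0,0,0]],
  ],
)

```text
time_s: 4.88
ee_pos: [460.3, 71.6, 81.9]
ee_rot: [180.0, 0.0, 161.2]
force: [0.2, 0.1, -7.9]
gripper_width: 23.4
gripper_force: 60.0
```

```bash
python3 step.py '[[0,-0.24,0,0,0],[0,-0.24,0,0,0],[0,-0.24,0,0,0],[0,-0.24,0,0,0],[0,-0.24,0,0,0]]' 490 160 -18.9 56; python3 -c "
from workcell import env;s=env.state();print(s['time_s'],s['ee_pos'])"
```

```text
meas -0.043 res 0.53 n 109 pred -0.058
o [460.4  72.   56. ] head -18.9 err lat 93 th -0.032 om 0.312 b 0.003 sd [0.005 0.036 0.013] u 0.054
D [-48. -19.  -6.   2.   6.   8.   7.   6.] row: [ 0.   -0.24 -0.    0.    0.  ]
-> th -0.054 om 0.229
4.9333 [459.17851928  70.06637963  81.7593388 ]
```

send_rows(
  steps=[
    [[0,-0.32,0,0,0],[0,-0.32,0,0,0],[0,-0.32,0,0,0],[0,-0.32,0,0,0],[0,-0.32,0,0,0]],
  ],
)

```text
time_s: 5.35
ee_pos: [439.4, 10.6, 82.0]
ee_rot: [180.0, 0.0, 161.2]
force: [0.0, -0.6, -8.4]
gripper_width: 23.6
gripper_force: 60.0
```

```bash
sed -i 's#cum/150#cum/90#;s#e/150#e/90#' step.py; python3 step.py '[[0,-0.32,0,0,0],[0,-0.32,0,0,0],[0,-0.32,0,0,0],[0,-0.32,0,0,0],[0,-0.32,0,0,0]]' 475 100 -18.9 56
```

```text
meas -0.126 res 0.17 n 107 pred -0.114
o [439.7  11.5  56. ] head -18.9 err lat 95 th -0.123 om 0.159 b 0.006 sd [0.005 0.038 0.011] u -0.036
D [21.  7. 10. 11. 10.  9.  7.  7.] row: [-0.02  0.11 -0.    0.    0.  ]
-> th -0.017 om 0.002
```

send_rows(
  steps=[
    [[-0.02,0.11,0,0,0],[-0.02,0.11,0,0,0],[-0.02,0.11,0,0,0],[-0.02,0.11,0,0,0],[-0.02,0.11,0,0,0]],
  ],
)

```text
time_s: 5.82
ee_pos: [451.2, 32.0, 81.9]
ee_rot: [180.0, 0.0, 161.2]
force: [0.5, 0.9, -7.8]
gripper_width: 23.6
gripper_force: 60.0
```

```bash
python3 step.py '[[-0.02,0.11,0,0,0],[-0.02,0.11,0,0,0],[-0.02,0.11,0,0,0],[-0.02,0.11,0,0,0],[-0.02,0.11,0,0,0]]' 475 100 -18.9 56
```

```text
meas -0.011 res 0.57 n 104 pred -0.020
o [450.6  31.   56. ] head -18.9 err lat 73 th -0.007 om 0.028 b 0.004 sd [0.005 0.031 0.01 ] u 0.000
D [-5.  8. 11. 12. 11.  9.  7.  6.] row: [-0.   -0.02 -0.    0.    0.  ]
-> th -0.018 om -0.012
```

send_rows(
  steps=[
    [[0,-0.02,0,0,0],[0,-0.02,0,0,0],[0,-0.02,0,0,0],[0,-0.02,0,0,0],[0,-0.02,0,0,0]],
  ],
)

```text
time_s: 6.28
ee_pos: [449.2, 27.0, 81.9]
ee_rot: [-180.0, -0.0, 161.1]
force: [-0.5, 0.6, -7.2]
gripper_width: 23.7
gripper_force: 60.0
```

```bash
python3 step.py '[[0,-0.02,0,0,0],[0,-0.02,0,0,0],[0,-0.02,0,0,0],[0,-0.02,0,0,0],[0,-0.02,0,0,0]]' 475 100 -18.9 56
```

```text
meas -0.029 res 0.45 n 109 pred -0.017
o [449.3  27.2  56. ] head -18.9 err lat 77 th -0.031 om -0.044 b 0.007 sd [0.005 0.03  0.009] u -0.032
D [21. 14. 12. 10.  8.  7.  5.  5.] row: [-0.   0.1 -0.   0.   0. ]
-> th 0.000 om -0.089
```

send_rows(
  steps=[
    [[0,0.1,0,0,0],[0,0.1,0,0,0],[0,0.1,0,0,0],[0,0.1,0,0,0],[0,0.1,0,0,0]],
  ],
)

```text
time_s: 6.75
ee_pos: [456.0, 46.7, 81.9]
ee_rot: [180.0, 0.0, 161.1]
force: [-0.4, -0.3, -7.1]
gripper_width: 23.7
gripper_force: 60.0
```

```bash
python3 step.py '[[0,0.1,0,0,0],[0,0.1,0,0,0],[0,0.1,0,0,0],[0,0.1,0,0,0],[0,0.1,0,0,0]]' 475 100 -18.9 56
```

```text
meas 0.005 res 0.26 n 110 pred 0.003
o [455.8  46.1  56. ] head -18.9 err lat 57 th 0.002 om -0.083 b 0.007 sd [0.005 0.03  0.008] u -0.022
D [15. 12. 10.  8.  6.  5.  4.  4.] row: [-0.    0.08 -0.    0.    0.  ]
-> th 0.011 om -0.087
```

send_rows(
  steps=[
    [[0,0.08,0,0,0],[0,0.08,0,0,0],[0,0.08,0,0,0],[0,0.08,0,0,0],[0,0.08,0,0,0]],
  ],
)

```text
time_s: 7.22
ee_pos: [461.1, 61.6, 81.9]
ee_rot: [180.0, 0.0, 161.1]
force: [-0.2, 0.9, -7.7]
gripper_width: 23.8
gripper_force: 60.0
```

```bash
python3 step.py '[[0,0.08,0,0,0],[0,0.08,0,0,0],[0,0.08,0,0,0],[0,0.08,0,0,0],[0,0.08,0,0,0]]' 475 100 -18.9 56
```

```text
meas 0.017 res 0.25 n 104 pred 0.014
o [461.   61.3  56. ] head -18.9 err lat 41 th 0.014 om -0.081 b 0.006 sd [0.005 0.03  0.007] u -0.015
D [10. 10.  8.  6.  5.  4.  3.  3.] row: [-0.    0.05 -0.    0.    0.  ]
-> th 0.010 om -0.069
```

send_rows(
  steps=[
    [[0,0.05,0,0,0],[0,0.05,0,0,0],[0,0.05,0,0,0],[0,0.05,0,0,0],[0,0.05,0,0,0]],
  ],
)

```text
time_s: 7.68
ee_pos: [464.3, 70.9, 82.0]
ee_rot: [180.0, 0.0, 161.1]
force: [0.5, -0.8, -7.3]
gripper_width: 23.5
gripper_force: 60.0
```

```bash
python3 step.py '[[0,0.05,0,0,0],[0,0.05,0,0,0],[0,0.05,0,0,0],[0,0.05,0,0,0],[0,0.05,0,0,0]]' 475 100 -18.9 56
```

```text
meas 0.009 res 0.50 n 110 pred 0.012
o [464.2  70.7  56. ] head -18.9 err lat 31 th 0.006 om -0.078 b 0.007 sd [0.005 0.029 0.007] u -0.019
D [14.  9.  6.  4.  3.  2.  2.  2.] row: [-0.    0.07 -0.    0.    0.  ]
-> th 0.015 om -0.071
```

send_rows(
  steps=[
    [[0,0.07,0,0,0],[0,0.07,0,0,0],[0,0.07,0,0,0],[0,0.07,0,0,0],[0,0.07,0,0,0]],
  ],
)

```text
time_s: 8.15
ee_pos: [468.9, 84.3, 82.0]
ee_rot: [180.0, 0.0, 161.1]
force: [0.4, -0.1, -7.6]
gripper_width: 23.8
gripper_force: 60.0
```

```bash
python3 step.py '[[0,0.07,0,0,0],[0,0.07,0,0,0],[0,0.07,0,0,0],[0,0.07,0,0,0],[0,0.07,0,0,0]]' 475 100 -18.9 56
```

```text
meas 0.018 res 0.49 n 103 pred 0.017
o [468.7  84.   56. ] head -18.9 err lat 17 th 0.016 om -0.069 b 0.007 sd [0.005 0.029 0.006] u -0.011
D [9. 6. 4. 3. 2. 1. 1. 2.] row: [-0.    0.04 -0.    0.    0.  ]
-> th 0.011 om -0.056
```

send_rows(
  steps=[
    [[0,0.04,0,0,0],[0,0.04,0,0,0],[0,0.04,0,0,0],[0,0.04,0,0,0],[0,0.04,0,0,0]],
  ],
)

```text
time_s: 8.62
ee_pos: [471.4, 91.7, 82.0]
ee_rot: [180.0, 0.0, 161.1]
force: [-0.2, 0.2, -7.7]
gripper_width: 23.9
gripper_force: 60.0
```

```bash
python3 step.py '[[0,0.04,0,0,0],[0,0.04,0,0,0],[0,0.04,0,0,0],[0,0.04,0,0,0],[0,0.04,0,0,0]]' 475 100 -18.9 56 2
```

```text
meas 0.007 res 0.28 n 107 pred 0.013
o [471.3  91.5  56. ] head -18.9 err lat 9 th 0.004 om -0.073 b 0.007 sd [0.005 0.029 0.006] u -0.019
D [27.  4. -3. -5. -5. -3. -2. -1.] row: [-0.    0.07 -0.    0.    0.  ]
-> th 0.014 om -0.071
```

send_rows(
  steps=[
    [[0,0.09,0,0,0],[0,0.09,0,0,0],[0,0.09,0,0,0],[0,0.08,0,0,0],[0,0.07,0,0,0]],
  ],
)

```text
time_s: 9.08
ee_pos: [477.0, 107.9, 81.9]
ee_rot: [180.0, 0.0, 161.1]
force: [-0.0, 0.4, -7.1]
gripper_width: 24.0
gripper_force: 60.0
```

send_rows(
  steps=[
    [[0,0.05,0,0,0],[0,0.03,0,0,0],[0,0.01,0,0,0],[0,0,0,0,0],[0,0,0,0,0]],
  ],
)

```text
time_s: 9.5
ee_pos: [477.8, 110.8, 81.9]
ee_rot: [-180.0, -0.0, 161.1]
force: [0.3, -0.4, -7.2]
gripper_width: 24.2
gripper_force: 60.0
```

```bash
python3 step.py '[[0,0.09,0,0,0],[0,0.09,0,0,0],[0,0.09,0,0,0],[0,0.08,0,0,0],[0,0.07,0,0,0],[0,0.05,0,0,0],[0,0.03,0,0,0],[0,0.01,0,0,0],[0,0,0,0,0],[0,0,0,0,0]]' 475 100 -18.9 56
```

```text
meas 0.017 res 0.44 n 111 pred 0.015
o [477.9 110.8  56. ] head -18.9 err lat -11 th 0.015 om -0.035 b 0.007 sd [0.005 0.029 0.006] u -0.004
D [ 4.  0. -1. -2. -2. -1. -1.  0.] row: [-0.    0.02 -0.    0.    0.  ]
-> th 0.016 om -0.018
```

send_rows(
  steps=[
    [[0,0.03,0,0,0],[0,0.03,0,0,0],[0,0.02,0,0,0],[0,0.02,0,0,0],[0,0,0,0,0]],
  ],
)

```text
time_s: 9.97
ee_pos: [479.3, 114.8, 82.0]
ee_rot: [180.0, 0.0, 161.1]
force: [0.6, 0.2, -6.6]
gripper_width: 23.4
gripper_force: 60.0
```

send_rows(
  steps=[
    [[0,0,0,0,0],[0,0,0,0,0],[0,0,0,0,0],[0,0,0,0,0],[0,0,0,0,0]],
  ],
)

```text
time_s: 10.38
ee_pos: [479.2, 114.6, 82.0]
ee_rot: [180.0, 0.0, 161.1]
force: [1.0, 0.3, -7.6]
gripper_width: 23.5
gripper_force: 60.0
```

```bash
python3 step.py '[[0,0.03,0,0,0],[0,0.03,0,0,0],[0,0.02,0,0,0],[0,0.02,0,0,0],[0,0,0,0,0],[0,0,0,0,0],[0,0,0,0,0],[0,0,0,0,0],[0,0,0,0,0],[0,0,0,0,0]]' 475 90 -18.9 56
```

```text
meas 0.018 res 0.40 n 108 pred 0.012
o [479.2 114.6  56. ] head -18.9 err lat -25 th 0.019 om 0.010 b 0.007 sd [0.005 0.029 0.005] u 0.009
D [-6. -4. -4. -3. -2. -2. -1.  0.] row: [-0.02 -0.03 -0.    0.    0.  ]
-> th 0.008 om 0.024
```

send_rows(
  steps=[
    [[0,-0.03,0,0,0],[0,-0.03,0,0,0],[0,-0.03,0,0,0],[0,-0.03,0,0,0],[0,-0.03,0,0,0]],
  ],
)

```text
time_s: 10.85
ee_pos: [477.2, 108.8, 82.0]
ee_rot: [180.0, 0.0, 161.1]
force: [0.1, 0.6, -7.1]
gripper_width: 23.7
gripper_force: 60.0
```

```bash
python3 step.py '[[0,-0.03,0,0,0],[0,-0.03,0,0,0],[0,-0.03,0,0,0],[0,-0.03,0,0,0],[0,-0.03,0,0,0]]' 470 0 -12 56
```

```text
meas 0.006 res 0.28 n 107 pred 0.008
o [477.3 109.   56. ] head -18.9 err lat -88 th 0.007 om 0.020 b 0.007 sd [0.005 0.028 0.005] u 0.004
D [  4. -11. -14. -14. -12. -10.  -7.  -5.] row: [-0.14 -0.07 -0.   -0.2   0.  ]
-> th 0.030 om 0.033
```

send_rows(
  steps=[
    [[-0.14,-0.07,0,-0.2,0],[-0.14,-0.07,0,-0.2,0],[-0.14,-0.07,0,-0.2,0],[-0.14,-0.07,0,-0.2,0],[-0.14,-0.07,0,-0.2,0]],
  ],
)

```text
time_s: 11.32
ee_pos: [500.4, 87.5, 81.9]
ee_rot: [180.0, -0.0, 168.1]
force: [-0.1, -1.1, -7.4]
gripper_width: 23.3
gripper_force: 60.0
```

```bash
python3 step.py '[[-0.14,-0.07,0,-0.2,0],[-0.14,-0.07,0,-0.2,0],[-0.14,-0.07,0,-0.2,0],[-0.14,-0.07,0,-0.2,0],[-0.14,-0.07,0,-0.2,0]]' 470 -60 -6 56; python3 -c "
from workcell import env;s=env.state();print(s['time_s'],s['ee_pos'],s['ee_rot'],s['qpos'])"
```

```text
meas 0.034 res 0.49 n 110 pred 0.028
o [500.3  87.7  56. ] head -12.0 err lat -135 th 0.037 om 0.050 b 0.007 sd [0.005 0.029 0.005] u 0.029
D [-12. -20. -21. -20. -17. -13. -10.  -7.] row: [-0.01 -0.14 -0.   -0.17  0.  ]
-> th 0.030 om 0.094
11.3667 [501.7783826   86.86692405  82.05027453] [-1.79991616e+02  1.09984029e-01  1.68116335e+02] [ 8.55809973e+00  1.96047467e+01  1.09037641e+02 -5.93206553e-02
  5.12574970e+01 -6.95211434e+01]
```

send_rows(
  steps=[
    [[0,-0.14,0,-0.17,0],[0,-0.14,0,-0.17,0],[0,-0.14,0,-0.17,0],[0,-0.14,0,-0.17,0],[0,-0.14,0,-0.17,0]],
  ],
)

```text
time_s: 11.78
ee_pos: [495.3, 60.0, 81.9]
ee_rot: [180.0, -0.0, 173.9]
force: [-0.2, 0.3, -7.4]
gripper_width: 23.7
gripper_force: 60.0
```

```bash
python3 step.py '[[0,-0.14,0,-0.17,0],[0,-0.14,0,-0.17,0],[0,-0.14,0,-0.17,0],[0,-0.14,0,-0.17,0],[0,-0.14,0,-0.17,0]]' 470 -180 1 56
```

```text
meas 0.031 res 0.10 n 108 pred 0.027
o [495.6  60.2  56. ] head -6.2 err lat -223 th 0.035 om 0.106 b 0.006 sd [0.005 0.03  0.005] u 0.041
D [-16. -34. -36. -33. -29. -23. -17. -13.] row: [-0.   -0.17 -0.   -0.2   0.  ]
-> th 0.047 om 0.161
```

send_rows(
  steps=[
    [[0,-0.17,0,-0.2,0],[0,-0.17,0,-0.2,0],[0,-0.17,0,-0.2,0],[0,-0.17,0,-0.2,0],[0,-0.17,0,-0.2,0]],
  ],
)

```text
time_s: 12.25
ee_pos: [493.4, 26.2, 82.0]
ee_rot: [180.0, -0.0, -179.3]
force: [-0.1, -1.5, -7.5]
gripper_width: 24.0
gripper_force: 60.0
```

```bash
python3 step.py '[[0,-0.17,0,-0.2,0],[0,-0.17,0,-0.2,0],[0,-0.17,0,-0.2,0],[0,-0.17,0,-0.2,0],[0,-0.17,0,-0.2,0]]' 457 -240 8 56
```

```text
meas 0.041 res 0.20 n 115 pred 0.040
o [493.5  26.2  56. ] head 0.7 err lat -247 th 0.047 om 0.163 b 0.006 sd [0.005 0.031 0.005] u 0.062
D [-32. -41. -40. -36. -30. -23. -17. -13.] row: [ 0.2  -0.25 -0.   -0.2   0.  ]
-> th 0.040 om 0.226
```

send_rows(
  steps=[
    [[0.1,-0.25,0,-0.2,0],[0.1,-0.25,0,-0.2,0],[0.1,-0.25,0,-0.2,0],[0.1,-0.25,0,-0.2,0],[0.1,-0.25,0,-0.2,0]],
  ],
)

```text
time_s: 12.72
ee_pos: [476.4, -24.8, 82.0]
ee_rot: [180.0, 0.0, -172.4]
force: [1.3, -0.4, -7.2]
gripper_width: 23.6
gripper_force: 60.0
```

```bash
python3 step.py '[[0.1,-0.25,0,-0.2,0],[0.1,-0.25,0,-0.2,0],[0.1,-0.25,0,-0.2,0],[0.1,-0.25,0,-0.2,0],[0.1,-0.25,0,-0.2,0]]' 457 -292 12.7 56
```

```text
meas 0.027 res 0.03 n 111 pred 0.030
o [476.6 -24.9  56. ] head 7.6 err lat -249 th 0.035 om 0.216 b 0.007 sd [0.005 0.033 0.005] u 0.067
D [-37. -44. -41. -36. -29. -23. -17. -12.] row: [ 0.27 -0.25 -0.   -0.15  0.  ]
-> th 0.035 om 0.262
```

send_rows(
  steps=[
    [[0.27,-0.25,0,-0.15,0],[0.27,-0.25,0,-0.15,0],[0.27,-0.25,0,-0.15,0],[0.27,-0.25,0,-0.15,0],[0.27,-0.25,0,-0.15,0]],
  ],
)

```text
time_s: 13.18
ee_pos: [431.5, -83.1, 82.1]
ee_rot: [180.0, 0.0, -167.3]
force: [0.7, -0.8, -7.2]
gripper_width: 24.0
gripper_force: 60.0
```

```bash
python3 step.py '[[0.27,-0.25,0,-0.15,0],[0.27,-0.25,0,-0.15,0],[0.27,-0.25,0,-0.15,0],[0.27,-0.25,0,-0.15,0],[0.27,-0.25,0,-0.15,0]]' 457 -292 12.7 56
```

```text
meas 0.015 res 0.34 n 103 pred 0.025
o [431.8 -83.2  56. ] head 12.8 err lat -209 th 0.023 om 0.235 b 0.007 sd [0.005 0.033 0.005] u 0.065
D [-39. -40. -36. -30. -24. -18. -13.  -9.] row: [ 0.11 -0.19 -0.    0.    0.  ]
-> th 0.020 om 0.257
```

send_rows(
  steps=[
    [[0.11,-0.19,0,0,0],[0.11,-0.19,0,0,0],[0.11,-0.19,0,0,0],[0.11,-0.19,0,0,0],[0.11,-0.19,0,0,0]],
  ],
)

```text
time_s: 13.65
ee_pos: [418.8, -125.8, 81.9]
ee_rot: [-180.0, 0.0, -167.3]
force: [0.3, -0.6, -6.9]
gripper_width: 23.7
gripper_force: 60.0
```

```bash
python3 step.py '[[0.11,-0.19,0,0,0],[0.11,-0.19,0,0,0],[0.11,-0.19,0,0,0],[0.11,-0.19,0,0,0],[0.11,-0.19,0,0,0]]' 457 -292 12.7 56
```

```text
meas -0.001 res 0.22 n 104 pred 0.011
o [ 418.7 -125.1   56. ] head 12.8 err lat -171 th 0.007 om 0.225 b 0.008 sd [0.005 0.031 0.005] u 0.053
D [-32. -34. -30. -25. -19. -14. -10.  -7.] row: [-0.   -0.16 -0.    0.    0.  ]
-> th 0.012 om 0.223
```

send_rows(
  steps=[
    [[0,-0.16,0,0,0],[0,-0.16,0,0,0],[0,-0.16,0,0,0],[0,-0.16,0,0,0],[0,-0.16,0,0,0]],
  ],
)

```text
time_s: 14.12
ee_pos: [426.2, -156.9, 81.9]
ee_rot: [180.0, 0.0, -167.2]
force: [-0.2, 0.9, -7.0]
gripper_width: 23.8
gripper_force: 60.0
```

```bash
python3 step.py '[[0,-0.16,0,0,0],[0,-0.16,0,0,0],[0,-0.16,0,0,0],[0,-0.16,0,0,0],[0,-0.16,0,0,0]]' 457 -292 12.7 56
```

```text
meas 0.003 res 0.14 n 105 pred 0.004
o [ 425.8 -156.3   56. ] head 12.8 err lat -139 th 0.011 om 0.222 b 0.008 sd [0.005 0.03  0.005] u 0.054
D [-36. -30. -25. -19. -14. -10.  -7.  -5.] row: [-0.   -0.18 -0.    0.    0.  ]
-> th 0.002 om 0.217
```

send_rows(
  steps=[
    [[0,-0.18,0,0,0],[0,-0.18,0,0,0],[0,-0.18,0,0,0],[0,-0.18,0,0,0],[0,-0.18,0,0,0]],
  ],
)

```text
time_s: 14.58
ee_pos: [434.0, -192.2, 81.9]
ee_rot: [180.0, 0.0, -167.2]
force: [-0.1, -0.2, -7.4]
gripper_width: 23.8
gripper_force: 60.0
```

```bash
python3 step.py '[[0,-0.18,0,0,0],[0,-0.18,0,0,0],[0,-0.18,0,0,0],[0,-0.18,0,0,0],[0,-0.18,0,0,0]]' 457 -292 12.7 56
```

```text
meas -0.005 res 0.11 n 116 pred -0.006
o [ 433.7 -191.4   56. ] head 12.8 err lat -103 th 0.003 om 0.220 b 0.008 sd [0.005 0.031 0.005] u 0.049
D [-35. -26. -19. -14.  -9.  -6.  -4.  -2.] row: [-0.   -0.18 -0.    0.    0.  ]
-> th -0.010 om 0.200
```

send_rows(
  steps=[
    [[0,-0.18,0,0,0],[0,-0.18,0,0,0],[0,-0.18,0,0,0],[0,-0.18,0,0,0],[0,-0.18,0,0,0]],
  ],
)

```text
time_s: 15.05
ee_pos: [441.9, -227.3, 81.9]
ee_rot: [180.0, 0.0, -167.2]
force: [0.1, 0.5, -7.2]
gripper_width: 24.1
gripper_force: 60.0
```

```bash
python3 step.py '[[0,-0.18,0,0,0],[0,-0.18,0,0,0],[0,-0.18,0,0,0],[0,-0.18,0,0,0],[0,-0.18,0,0,0]]' 457 -292 12.7 56
```

```text
meas -0.020 res 0.03 n 120 pred -0.017
o [ 441.7 -226.5   56. ] head 12.8 err lat -67 th -0.014 om 0.192 b 0.008 sd [0.005 0.031 0.005] u 0.033
D [-24. -19. -14.  -9.  -6.  -4.  -2.  -1.] row: [-0.   -0.12 -0.    0.    0.  ]
-> th -0.007 om 0.157
```

send_rows(
  steps=[
    [[0,-0.12,0,0,0],[0,-0.12,0,0,0],[0,-0.12,0,0,0],[0,-0.12,0,0,0],[0,-0.12,0,0,0]],
  ],
)

```text
time_s: 15.52
ee_pos: [447.1, -250.3, 81.9]
ee_rot: [180.0, 0.0, -167.2]
force: [0.3, -0.4, -7.0]
gripper_width: 23.9
gripper_force: 60.0
```

```bash
python3 step.py '[[0,-0.12,0,0,0],[0,-0.12,0,0,0],[0,-0.12,0,0,0],[0,-0.12,0,0,0],[0,-0.12,0,0,0]]' 457 -292 12.7 56
```

```text
meas -0.006 res 0.07 n 119 pred -0.012
o [ 447. -250.   56.] head 12.8 err lat -43 th -0.000 om 0.172 b 0.007 sd [0.005 0.029 0.004] u 0.036
D [-29. -15.  -9.  -5.  -2.  -0.   0.   1.] row: [-0.   -0.14 -0.    0.    0.  ]
-> th -0.013 om 0.146
```

send_rows(
  steps=[
    [[0,-0.15,0,0,0],[0,-0.15,0,0,0],[0,-0.15,0,0,0],[0,-0.15,0,0,0],[0,-0.15,0,0,0]],
  ],
)

```text
time_s: 15.98
ee_pos: [453.8, -279.9, 81.9]
ee_rot: [-180.0, 0.0, -167.3]
force: [0.2, -0.1, -8.4]
gripper_width: 24.0
gripper_force: 60.0
```

```bash
python3 step.py '[[0,-0.15,0,0,0],[0,-0.15,0,0,0],[0,-0.15,0,0,0],[0,-0.15,0,0,0],[0,-0.15,0,0,0]]' 457 -292 12.7 56
```

```text
meas -0.030 res 0.07 n 124 pred -0.024
o [ 453.6 -279.2   56. ] head 12.8 err lat -13 th -0.026 om 0.127 b 0.008 sd [0.005 0.03  0.004] u 0.011
D [-9. -8. -4. -2. -0.  1.  1.  2.] row: [-0.   -0.05 -0.    0.    0.  ]
-> th -0.009 om 0.079
```

send_rows(
  steps=[
    [[-0.15,-0.05,0,0,0],[-0.15,-0.05,0,0,0],[-0.15,-0.05,0,0,0],[-0.15,-0.05,0,0,0],[-0.15,-0.05,0,0,0]],
  ],
)

```text
time_s: 16.45
ee_pos: [486.0, -282.2, 81.9]
ee_rot: [180.0, 0.0, -167.2]
force: [-1.2, -0.3, -7.5]
gripper_width: 23.8
gripper_force: 60.0
```

```bash
python3 step.py '[[-0.15,-0.05,0,0,0],[-0.15,-0.05,0,0,0],[-0.15,-0.05,0,0,0],[-0.15,-0.05,0,0,0],[-0.15,-0.05,0,0,0]]' 544.5 -272.5 12.7 56
python3 - <<'E'
import sys; sys.path.insert(0,'.')
from h import *
f=np.load('last.npz');im=cv2.resize(f["pixels"][180:330,110:270,::-1],None,fx=4,fy=4);cv2.imwrite('pics/c3.png',im)
E
```

```text
meas -0.009 res 0.22 n 122 pred -0.012
o [ 485.1 -282.3   56. ] head 12.8 err lat -4 th -0.006 om 0.086 b 0.008 sd [0.005 0.028 0.004] u 0.013
D [-11.  -5.  -2.   0.   1.   2.   2.   2.] row: [-0.3  -0.05 -0.    0.    0.  ]
-> th -0.003 om 0.060
```

View pics/c3.png

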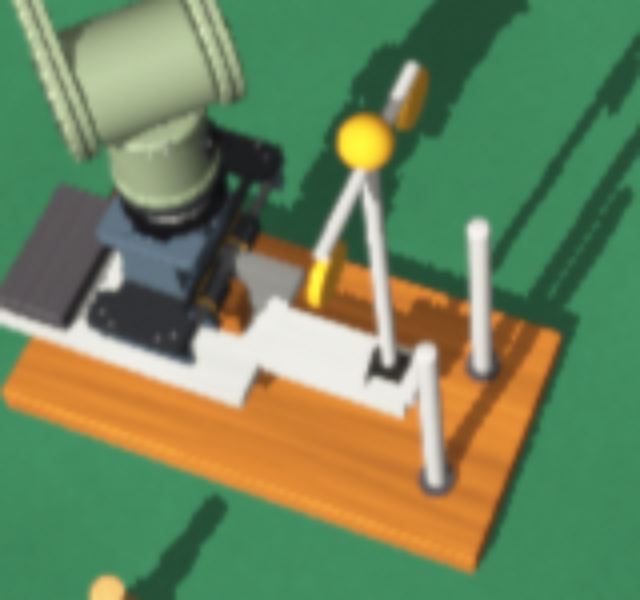

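send_rows(
  steps=[
    [[-0.3,-0.05,0,0,0],[-0.3,-0.05,0,0,0],[-0.3,-0.05,0,0,0],[-0.3,-0.05,0,0,0],[-0.3,-0.05,0,0,0]],
  ],
)

```text
time_s: 16.92
ee_pos: [547.6, -278.6, 81.8]
ee_rot: [-180.0, 0.0, -167.2]
force: [0.8, -0.2, -8.0]
gripper_width: 23.7
gripper_force: 60.0
```

```bash
python3 step.py '[[-0.3,-0.05,0,0,0],[-0.3,-0.05,0,0,0],[-0.3,-0.05,0,0,0],[-0.3,-0.05,0,0,0],[-0.3,-0.05,0,0,0]]' 544.5 -272.5 12.7 40
```

```text
meas -0.005 res 0.79 n 134 pred -0.005
o [ 545.8 -278.8   56. ] head 12.8 err lat 6 th -0.002 om 0.062 b 0.008 sd [0.005 0.028 0.004] u 0.009
D [-9. -3.  0.  2.  2.  3.  2.  3.] row: [-0.   -0.04  0.08  0.    0.  ]
-> th -0.003 om 0.042
```

send_rows(
  steps=[
    [[0,0.03,0.08,0,0],[0,0.03,0.1,0,0],[0,0.03,0.1,0,0],[0,0.03,0.08,0,0],[0,0.03,0.06,0,0]],
  ],
)

```text
time_s: 17.38
ee_pos: [543.6, -272.6, 64.4]
ee_rot: [179.9, -0.1, -167.3]
force: [-0.5, -0.3, -8.1]
gripper_width: 23.6
gripper_force: 60.0
```

```bash
python3 step.py '[[0,0.03,0.08,0,0],[0,0.03,0.1,0,0],[0,0.03,0.1,0,0],[0,0.03,0.08,0,0],[0,0.03,0.06,0,0]]' 544.5 -272.5 12.7 31
```

```text
meas 0.042 res 0.02 n 129 pred 0.041
o [ 544.5 -273.    39.2] head 12.8 err lat 0 th 0.046 om 0.073 b 0.007 sd [0.005 0.028 0.004] u 0.039
D [-35.  -6.   0.   4.   5.   5.   5.   5.] row: [-0.   -0.17  0.04  0.    0.  ]
-> th -0.019 om 0.096
```

send_rows(
  steps=[
    [[0,0,0.05,0,0],[0,0,0.04,0,0],[0,0,0.03,0,0],[0,0,0.03,0,0],[0,0,0.03,0,0]],
  ],
)

```text
time_s: 17.85
ee_pos: [544.6, -273.1, 57.9]
ee_rot: [-180.0, 0.0, -167.3]
force: [-0.5, -0.3, -8.1]
gripper_width: 24.1
gripper_force: 60.0
```

send_rows(
  steps=[
    [[0,0,0.02,0,0],[0,0,0.02,0,0],[0,0,0.02,0,0],[0,0,0,0,0],[0,0,0,0,0]],
  ],
)

```text
time_s: 18.27
ee_pos: [544.6, -273.0, 56.0]
ee_rot: [-180.0, 0.0, -167.2]
force: [-1.4, 1.8, -3.1]
gripper_width: 23.7
gripper_force: 60.0
```

send_rows(
  steps=[
    [[0,0,0.02,0,0],[0,0,0,0,0],[0,0,0,0,0],[0,0,0,0,0],[0,0,0,0,0]],
  ],
)

```text
time_s: 18.68
ee_pos: [544.6, -273.0, 56.0]
ee_rot: [-180.0, 0.0, -167.2]
force: [-4.0, 2.1, 5.6]
gripper_width: 23.9
gripper_force: 60.0
```

Run:
```python
from workcell import env
from h import *
s=env.state();print(s["force"],s["torque"],s["ee_pos"])
f=env.grab_frame("scene");print(theta(f,(544.5,-273,30),12.8))
im=cv2.resize(f["pixels"][180:330,110:270,::-1],None,fx=4,fy=4);cv2.imwrite('pics/c4.png',im)
```

```text
[-4.00782689  2.13291233  5.63253682] [ 0.52160161  0.63834427 -0.04218891] [ 544.60300586 -273.04161007   55.99427759]
(np.float64(0.18650188569352072), np.float64(0.09417812233440764), np.int32(119))
```

View pics/c4.png

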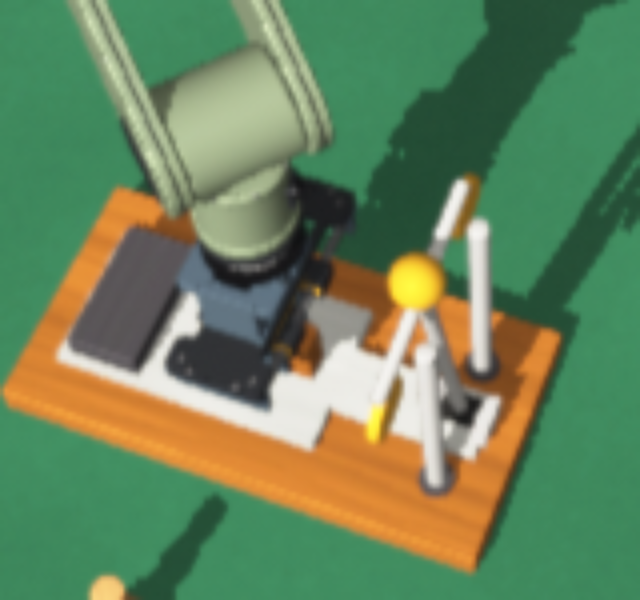

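send_rows(
  steps=[
    [[0,0,0,0,0.6],[0,0,0,0,0.6],[0,0,0,0,0.6],[0,0,0,0,0.6],[0,0,0,0,0.6]],
  ],
)

```text
time_s: 19.15
ee_pos: [544.8, -273.1, 54.7]
ee_rot: [-180.0, 0.0, -167.2]
force: [0.5, -0.3, 0.3]
gripper_width: 53.0
gripper_force: 0.0
```

send_rows(
  steps=[
    [[0,0,0,0,0.6],[0,0,0,0,0.6],[0,0,-0.2,0,0.6],[0,0,-0.4,0,0.6],[0,0,-0.6,0,0.6]],
  ],
)

```text
time_s: 19.57
ee_pos: [543.2, -272.3, 101.7]
ee_rot: [179.8, -0.2, -167.2]
force: [0.7, -0.3, -0.2]
gripper_width: 54.9
gripper_force: 0.0
```

send_rows(
  steps=[
    [[0,0,-0.7,0,0.6],[0,0,-0.7,0,0.6],[0.3,0,-0.6,0,0.6],[0.3,0,-0.3,0,0.6],[0,0,0,0,0.6]],
  ],
)

```text
time_s: 19.98
ee_pos: [520.5, -279.4, 198.3]
ee_rot: [-179.8, 0.2, -167.3]
force: [0.5, -0.4, 0.3]
gripper_width: 54.9
gripper_force: 0.0
```

send_rows(
  steps=[
    [[0,0,0,0,0.6],[0,0,0,0,0.6],[0,0,0,0,0.6],[0,0,0,0,0.6],[0,0,0,0,0.6]],
  ],
)

```text
time_s: 20.4
ee_pos: [521.0, -278.0, 193.4]
ee_rot: [179.9, -0.1, -167.2]
force: [0.0, -0.9, 0.1]
gripper_width: 54.6
gripper_force: 0.0
```

Run:
```python
from workcell import env
from h import *
print(env.state()["ee_pos"],env.state()["gripper_width"])
f=env.grab_frame("scene");print(theta(f,(544.5,-273,30),12.8))
im=cv2.resize(f["pixels"][180:330,110:270,::-1],None,fx=4,fy=4);cv2.imwrite('pics/c5.png',im)
P=cloud(f);c,s=np.cos(np.radians(12.7)),np.sin(np.radians(12.7));d=P-[544.5,-272.5,0]
b=np.stack([d@[c,s,0],d@[-s,c,0],P[...,2]],-1);hsv=cv2.cvtColor(f["pixels"],cv2.COLOR_RGB2HSV)
m=(hsv[...,1]<60)&(hsv[...,2]>110)&(abs(b[...,2]-42)<9)&(abs(b[...,0])<185)&(abs(b[...,1])<80)
q=b[m];A=np.c_[q[:,:2],np.ones(len(q))];print(len(q),"plane",np.linalg.lstsq(A,q[:,2],rcond=None)[0])
r=cv2.minAreaRect(q[q[:,0]>60][:,:2].astype(np.float32));print(r)
```

```text
[ 520.97251952 -277.98343356  193.43151005] 54.558154310848096
(np.float64(0.18602663859457458), np.float64(0.21088128555204327), np.int32(122))
1639 plane [-2.50420460e-03  1.12597772e-02  4.25340887e+01]
((119.4480972290039, 3.8491973876953125), (100.42483520507812, 122.2509994506836), 69.364990234375)
```

View pics/c5.png

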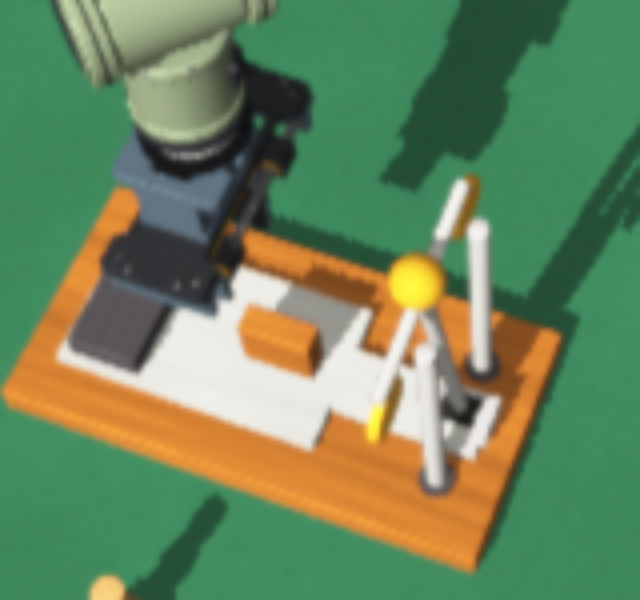

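The stand sits flat on the block at z≈42.5 mm (plate top). Its mast rests at 0.186 rad against the near post (430,420) and the gripper is clear.

```bash
python3 -c "
from workcell import env
print(env.job_done())"
```

```text
the job is handed in; nothing more can be done
None
```

The job is handed in: the stand is parked flat and released on the block, its mast resting at about 0.19 rad against a post. The mast was held balanced for about 5 s before the carry by moving the stand sideways, up to about 260 mm from where it stood, because the interface cannot tip the foot.

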